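# Tune a coil with the slotted trimmer spindle

### The job

Take the plastic tuning tool out of its fork rest, feel its blade down into the slot of the brass trimmer spindle on the coil tuner, and with the tool turn the spindle counter-clockwise (seen from above) until the pointer line on the dial is in line with the mark on the index ring. Press gently, do not touch the dial or the spindle with the gripper, then hang the tool upright back in the fork rest, let go of it, and leave the other things on the bench where they are.

Things in the scene. Friction and masses are not known exactly. Their poses are not given: they have to be found in the camera images.
- tool_handle (a point): centre of the handle of the grey plastic tuning tool (108 mm long, 45 g), which hangs upright, blade down, in the fork rest. Handle: square, 18 x 18 mm, 55 mm long, 27.5 mm above and below this point. Site axes: z from blade to handle (up while it hangs), x along the blade's width, y along its thickness; x and y are square to the handle's flats. It hangs turned at varying angles about z
- tool_tip (a point): middle of the blade's lower edge, 80.5 mm below tool_handle along the tool; same axes. The blade is flat, 16 mm wide, 3 mm thick, its last 10 mm free; above it a round shank of 14 mm diameter, then, directly under the handle, a round flange of 32 mm diameter, 5 mm thick, by which the tool hangs (its underside 48 mm above the blade's edge)
- rest_seat (a point): middle of the seat of the fork rest (fixed, 62 mm high): two upright cheeks 46 mm long and 10 mm thick, 22 mm apart along the point's y, closed by a back plate at its +x, open above and at -x. The shank hangs between the cheeks (4 mm to spare each side) and the flange's underside lies on their tops, its middle at this point; tool_handle is then 32.5 mm above it
- head_top (a point): centre of the top of the spindle's brass slotted head, 64 mm above the bench, on the coil tuner (fixed grey box 150 x 110 x 45 mm, copper coil on its far side). Does not turn; z up along the spindle's axis. Head: 26 mm diameter, 13 mm proud of the dial. One slot straight across its centre: 6 mm wide (8 mm at the bevelled mouth), 11 mm deep, in a direction unknown: find it by touch or by eye
- pointer_tip (a point): outer end of the dark pointer line on the aluminium dial, 41 mm from the spindle's axis. The dial (84 mm diameter, top 51 mm above the bench) is one piece with the slotted head, whose slot is at an arbitrary angle to the pointer. The spindle turns stiffly (0.12 N m), stays where left, has end stops. At the start the pointer is 0.9 to 2.3 rad clockwise of the mark, seen from above
- mark (a point): the mark: point on the dial's edge, 41 mm from the spindle's axis, at the tip of the small black rider (11 x 10 mm, with a short white line) on the dark index ring that lies fixed round the dial. The pointer is in line when pointer_tip is at this point
- connector_1: small olive round connector, 21 x 28 x 21 mm, lying loose on the bench between tuner and rest; origin at the middle of its underside; to be left where it is
- elec_tape: black roll of tape, 59 x 57 x 19 mm, lying loose and flat on the bench in front of the rest; origin at the middle of its underside; to be left where it is
Mind the look-alikes: they are no part of the job. Leave any brown or red look-alike of the part that bears rest_seat alone.

How it is judged:
By the outcome, as a careful person would: the job done as asked, in the order asked, and still so for the second after the job is handed in, with the robot touching nothing.
It also fails if it takes over 64 s, if anything falls off the work surface, if the arm or the gripper's body presses on something with over 40 N, if the wrist force passes 120 N, or if a joint passes its speed limit or range.

### The arm

A 6-joint arm with a two-finger parallel gripper is mounted at the origin on a cart in front of the work surface, level with it; the furniture and walls round the work are solid. World frame = base frame: x ahead of the robot, y to its left, z up, the work surface at z = 0. Lengths are in m, angles in rad, forces in N, time in s.
With the tool pointing down it reaches from about 0.375 to 0.9 m from the base axis. Payload 3.1 kg.
Tool frame: the origin (TCP) lies midway between the tips of the shut fingers; the grasp point (between the pads) lies 19 mm behind it; z points along the fingers, y is the direction in which the jaws open and shut (so a half turn about z gives the same grasp; the last joint's range is limited). The gripper opens to 85 mm and grips with 20 to 120 N. Pads are 22 mm wide; open, the fingers measure 114 mm over their backs; the gripper's body (76 mm by 85 mm) begins 54 mm behind the grasp point. The pads swing forward as they close: fully open they stand 13 mm farther back than shut.
Start: joints at [-1.512, 0.527, 1.433, -0, 1.181, -0.178], TCP at [0.147, -0.608, 0.231] pointing down, gripper open.
Joint ranges: [-3.08, 3.08], [-0.75, 2.2], [0.22, 2.44], [-1.43, 4.57], [0, 2.65], [-2.85, 2.85]. Speed limits (rad/s): [2.79, 2.79, 3.14, 3.14, 3.14, 3.14].

### API

Orientations are given as a unit quaternion [x, y, z, w].
In Python, from station import manip gives the robot as it stands. The module is installed in compiled form; this text tells all that it offers.
- The arm moves only by the tool drive_tool, never from a script. Its argument "deltas" is one flat list of numbers, 4 for each row, row after row: the shift along the tool's x, y, z in cm, then the turn about the tool's z in degrees. A call has 1 to 12 rows; each row is the pose to reach, as a shift and turn from the pose measured when the call began, along the tool's axes at that moment; what a row does not reach only later rows make up. A row lasts 1/10 s, in which the tool goes at most 50 mm and 8.59 degrees, less where a joint would pass 70% of its speed; a pose out of reach is approached as far as the arm can. A call with a gripper value outside its range is refused whole. "hand" is the finger opening in cm, from 0 to 8.54, set as the call begins (left out, the last holds). The fingers move at their own pace and stop on an object; "squeeze" is the grip in N (left out, the last holds). Time passes only in rows, so rows that repeat a pose let the fingers close. It gives the time, the measured TCP pose, the force and the opening at its end, in the units of the state.
- manip.sense(): the state, without advancing time (a new reading comes with each control period).
- manip.snapshot(name): name is "side" or "top" or "wrist"; returns a dict with "frame" (420x560x3 uint8, red, green, blue), "depth" (420x560 float32, m along the optical axis (not along the pixel's ray), 0 where there is no reading), "fx", "fy", "cx", "cy" (pixels), "R" (3x3) and "t" (3): a world point X has camera coordinates R X + t. Camera axes: x right, y down, z forward; pixel columns grow to the right and rows downward; lengths in m; the calibration is good to about 2 mm. A picture is of the moment at which its call begins.
- manip.sign_off(): hands the job in, once; it reports no verdict.
The state is a dict: "t": time; "q": joint angles; "qd": joint speeds; "tau": joint torques, N m; "tcp_pos": TCP position; "tool_rot": TCP orientation; "force": force on the tool from outside, world axes, zero at the start; "ft_torque": the same for the moment, N m; "finger_gap": opening from 0.0 (shut) to 1.0 (fully open).
Only numpy, scipy, OpenCV 4.12 (cv2) and the standard library are available. Lean on these libraries where they do the work, as an engineer would, in place of code of your own. Each camera call takes 0.05 s, during which the arm holds its last target.

## Working session

There is one attempt and no reset: what is moved stays moved. The work goes in short steps, Python scripts to look and compute and a tool call to move; the robot and the scene stay as the last step left them, time stands still between calls to the robot, and variables do not carry over. Pictures are saved under pics/ and viewed, and the job is handed in when it is done.

Besides the shell and the picture viewer there is one more tool, called by a JSON object that holds its "method" and its "body", one argument or row to a line. drive_tool: Moves the arm, as the interface text tells. Its arguments: {"type":"object","properties":{"deltas":{"type":"array"},"hand":{"type":"number"},"squeeze":{"type":"number"}},"required":["deltas"]}

```bash
mkdir -p pics; cat > h.py <<'E'
import numpy as np, cv2
from station import manip
def shot(name,fn):
    s=manip.snapshot(name); cv2.imwrite('pics/'+fn+'.png',s['frame'][:,:,::-1]); np.savez('pics/'+fn+'.npz',**s); return s
def world(s,u,v,d=None):
    d=s['depth'][int(v),int(u)] if d is None else d
    c=np.array([(u-s['cx'])/s['fx']*d,(v-s['cy'])/s['fy']*d,d]); return s['R'].T@(c-s['t'])
def atz(s,u,v,z):
    r=s['R'].T@np.array([(u-s['cx'])/s['fx'],(v-s['cy'])/s['fy'],1]); o=-s['R'].T@s['t']
    return o+r*(z-o[2])/r[2]
def proj(s,X):
    c=s['R']@np.array(X)+s['t']; return s['fx']*c[0]/c[2]+s['cx'],s['fy']*c[1]/c[2]+s['cy']
E
python3 - <<'E'
from h import *
for n in ("top","side","wrist"): s=shot(n,n+"0"); print(n,s['R'].round(3).tolist(),s['t'].round(3),s['fx'])
print(manip.sense())
E
```

```text
top [[-0.021, -1.0, -0.003], [-0.991, 0.022, -0.131], [0.131, 0.0, -0.991]] [0.003 0.521 0.914] 389.39078034720495
side [[-0.978, -0.207, 0.02], [-0.136, 0.564, -0.815], [0.157, -0.8, -0.579]] [0.511 0.16  0.911] 521.3808704657946
wrist [[0.237, -0.972, -0.002], [-0.933, -0.228, 0.278], [-0.27, -0.064, -0.961]] [-0.625 -0.037  0.379] 337.46142430369923
{'t': 0.15, 'q': array([-1.51248939e+00,  5.28269027e-01,  1.43361677e+00,  2.05267211e-05,
        1.18140662e+00, -1.78495614e-01]), 'qd': array([-0.0012016 , -0.00259226, -0.00371883, -0.00157046,  0.00058137,
        0.00258514]), 'tau': array([ 4.38935194e-04, -4.42744017e+01, -1.78275794e+01, -2.22672693e-04,
        5.59663386e-03,  1.75801824e-05]), 'tcp_pos': array([ 0.14662635, -0.60698765,  0.23054555]), 'tool_rot': array([ 9.92998856e-01,  1.18120908e-01,  6.05168241e-05, -8.47775420e-04]), 'force': array([0.16266702, 0.25032453, 1.06241493]), 'ft_torque': array([ 0.02183166, -0.01905969, -0.01124168]), 'finger_gap': 0.9982041505738799}
```

```bash
ls pics
```

```text
side0.npz
side0.png
top0.npz
top0.png
wrist0.npz
wrist0.png
```

View pics/top0.png

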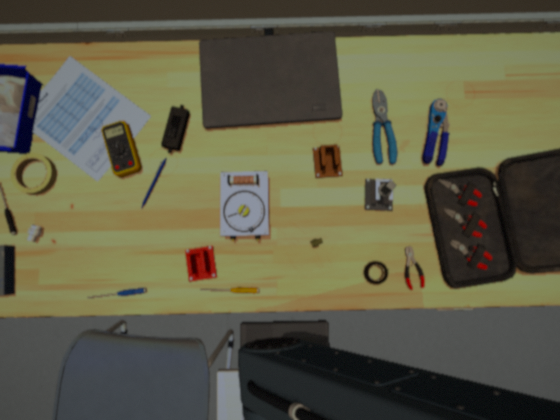

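View pics/side0.png

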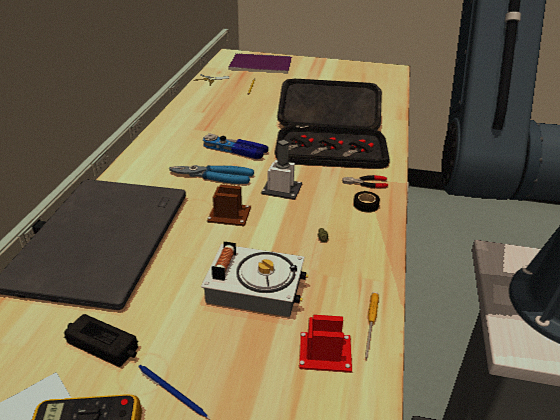

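View pics/wrist0.png

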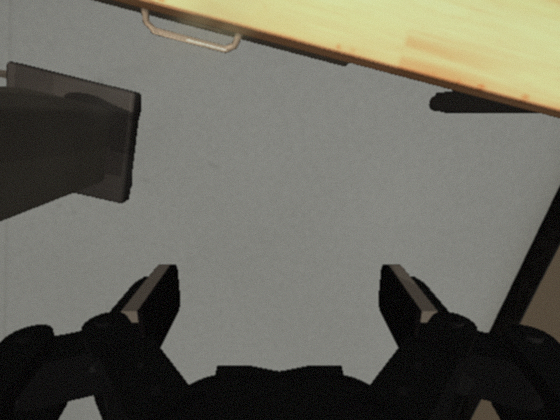

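The grey fork rest with the tool is at top (379,194) and side (283,170). The brown one at top (327,160) and the red one at top (201,263) are empty look-alikes. The tuner is at top (244,205). I'll enlarge both to confirm.

```bash
python3 - <<'E'
from h import *
t=cv2.imread('pics/top0.png'); s=cv2.imread('pics/side0.png')
r=lambda im,x,y,w,h:cv2.resize(im[y:y+h,x:x+w],(390,290),interpolation=cv2.INTER_CUBIC)
a=np.vstack([np.hstack([r(t,350,170,60,45),r(t,212,170,67,50)]),np.hstack([r(s,240,130,94,70),r(s,195,230,120,90)])])
cv2.imwrite('pics/crop0.png',cv2.convertScaleAbs(a,alpha=1.3))
S=dict(np.load('pics/top0.npz'));D=dict(np.load('pics/side0.npz'))
for u,v in [(244,211),(262,230),(379,194),(388,187),(391,185),(368,205),(327,160)]: print('top',u,v,world(S,u,v).round(3))
for u,v in [(266,267),(283,144),(283,150),(270,165),(267,190)]: print('side',u,v,world(D,u,v).round(3))
E
```

```text
top 244 211 [0.524 0.085 0.065]
top 262 230 [0.479 0.044 0.05 ]
top 379 194 [ 0.397 -0.009  0.974]
top 388 187 [ 0.563 -0.241  0.124]
top 391 185 [ 0.567 -0.248  0.125]
top 368 205 [ 0.54  -0.22   0.011]
top 327 160 [ 0.659 -0.122  0.007]
side 266 267 [0.527 0.094 0.062]
side 283 144 [ 0.568 -0.238  0.12 ]
side 283 150 [ 0.568 -0.24   0.105]
side 270 165 [ 0.62  -0.347 -0.001]
side 267 190 [ 0.599 -0.225  0.006]
```

View pics/crop0.png

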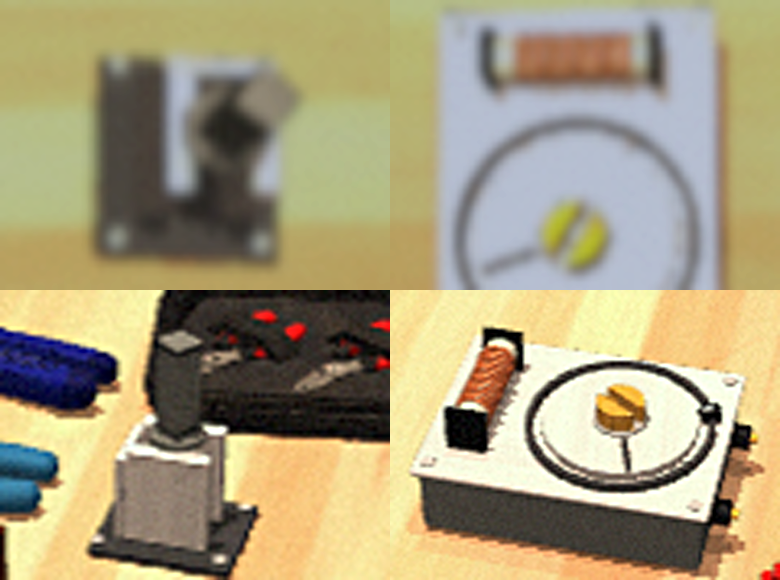

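```bash
cat >> h.py <<'E'
from scipy.spatial.transform import Rotation as Ro
def st():
    s=manip.sense(); R=Ro.from_quat(s['tool_rot']).as_matrix(); return s,R
def delta(target,yaw=None):
    """target TCP pos, yaw of tool x in world (deg) -> cm in tool axes, deg turn"""
    s,R=st(); d=R.T@(np.array(target)-s['tcp_pos'])*100
    y0=np.degrees(np.arctan2(R[1,0],R[0,0]))
    a=0 if yaw is None else (y0-yaw+180)%360-180
    print('t',round(s['t'],2),'tcp',s['tcp_pos'].round(4),'yaw',round(y0,2),'tilt',R[:,2].round(4),'F',s['force'].round(2),'T',s['ft_torque'].round(3),'gap',round(s['finger_gap'],3))
    print('delta cm',d.round(2),'turn',round(a,2)); return d,a
E
python3 - <<'E'
from h import *
S=dict(np.load('pics/wrist0.npz')); C=-S['R'].T@S['t']; s,R=st(); print('cam in tool',R.T@(C-s['tcp_pos']), R.T@S['R'].T)
delta([0.46,-0.24,0.26],0)
E
```

```text
cam in tool [ 0.07072282  0.00044884 -0.14277973] [[ 2.16117343e-03 -9.60581403e-01 -2.77990463e-01]
 [ 9.99997574e-01  2.19458919e-03  1.90965643e-04]
 [ 4.26636821e-04 -2.77990202e-01  9.60583815e-01]]
t 0.15 tcp [ 0.1466 -0.607   0.2305] yaw 13.57 tilt [-1.0e-04  1.7e-03 -1.0e+00] F [0.16 0.25 1.06] T [ 0.022 -0.019 -0.011] gap 0.998
delta cm [ 39.07 -28.33  -2.89] turn 13.57
```

```bash
python3 - <<'E'
from h import *
delta([0.555,-0.24,0.27],0)
E
```

```text
t 0.15 tcp [ 0.1466 -0.607   0.2305] yaw 13.57 tilt [-1.0e-04  1.7e-03 -1.0e+00] F [0.16 0.25 1.06] T [ 0.022 -0.019 -0.011] gap 0.998
delta cm [ 48.31 -26.1   -3.89] turn 13.57
```

{"method": "drive_tool", "body": {
  "deltas": [2, -1, -1, 0, 6, -3, -2, 1, 10, -5.5, -3, 3, 14.5, -8, -3.5, 5, 19, -10.3, -3.9, 7, 23.4, -12.7, -3.9, 9, 28, -15, -3.9, 11, 32.4, -17.5, -3.9, 12.5, 37, -20, -3.9, 13.5, 41.5, -22.4, -3.9, 13.5, 45.5, -24.6, -3.9, 13.5, 48.3, -26.1, -3.9, 13.5]
}}

```text
t: 1.35
tcp_pos: [0.5568, -0.236, 0.2706]
tool_rot: [1.0, 0.002, 0.0, -0.001]
force: [-1.0, 0.3, 0.3]
finger_gap: 0.999
```

{"method": "drive_tool", "body": {
  "deltas": [0, 0, 0, 0]
}}

```text
t: 1.45
tcp_pos: [0.5595, -0.2314, 0.2709]
tool_rot: [1.0, 0.005, 0.001, -0.002]
force: [-0.5, 0.0, 0.5]
finger_gap: 0.998
```

```bash
python3 - <<'E'
from h import *
S=shot('wrist','w1'); delta([0.555,-0.24,0.27],0)
E
```

```text
t 1.5 tcp [ 0.5581 -0.2325  0.2708] yaw 0.51 tilt [ 7.0e-04  3.5e-03 -1.0e+00] F [-0.8  -0.39  0.03] T [0.006 0.018 0.056] gap 0.997
delta cm [-0.32  0.75  0.08] turn 0.51
```

View pics/w1.png

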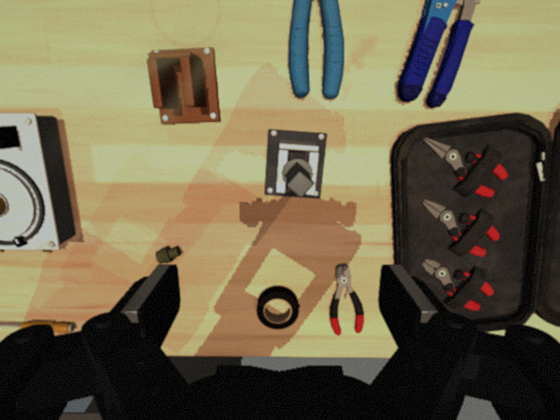

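The tool's handle top is at about (299,181), a square turned about 45°, in the grey rest at (296,165). The rest opens downward in the picture, toward the robot. I'll measure it with depth.

```bash
python3 - <<'E'
from h import *
S=dict(np.load('pics/w1.npz')); d=S['depth']
v,u=np.mgrid[120:215,255:340]
P=np.array([world(S,a,b) for a,b in zip(u.ravel(),v.ravel())]).reshape(*u.shape,3)
z=P[...,2]
for lo,hi in [(0.112,0.13),(0.06,0.072),(0.052,0.068),(0.003,0.012)]:
    m=(z>lo)&(z<hi); q=P[m]; print(lo,m.sum(), q.mean(0).round(4), q.min(0).round(4),q.max(0).round(4))
    if lo>0.1:
        rc=cv2.minAreaRect((q[:,:2]*1000).astype(np.float32)); print(rc)
    if lo==0.003: print(cv2.minAreaRect((q[:,:2]*1000).astype(np.float32)))
im=S['frame'][115:220,245:350,::-1]; cv2.imwrite('pics/w1c.png',cv2.resize(im,(780,590),interpolation=cv2.INTER_CUBIC))
E
```

```text
0.112 442 [ 0.5704 -0.2491  0.1215] [ 0.5576 -0.2615  0.112 ] [ 0.5822 -0.2367  0.1242]
((569.5951538085938, -249.38577270507812), (18.361604690551758, 18.340129852294922), 50.144100189208984)
0.06 884 [ 0.5732 -0.248   0.0636] [ 0.5457 -0.2713  0.0601] [ 0.5934 -0.2271  0.0718]
0.052 1111 [ 0.5782 -0.2488  0.0616] [ 0.5457 -0.272   0.0521] [ 0.5998 -0.2271  0.068 ]
0.003 1882 [ 0.5765 -0.2458  0.0062] [ 0.5283 -0.2863  0.0031] [ 0.6108 -0.2127  0.0119]
((569.5643310546875, -249.31192016601562), (70.05382537841797, 80.27023315429688), 86.6120834350586)
```

View pics/w1c.png

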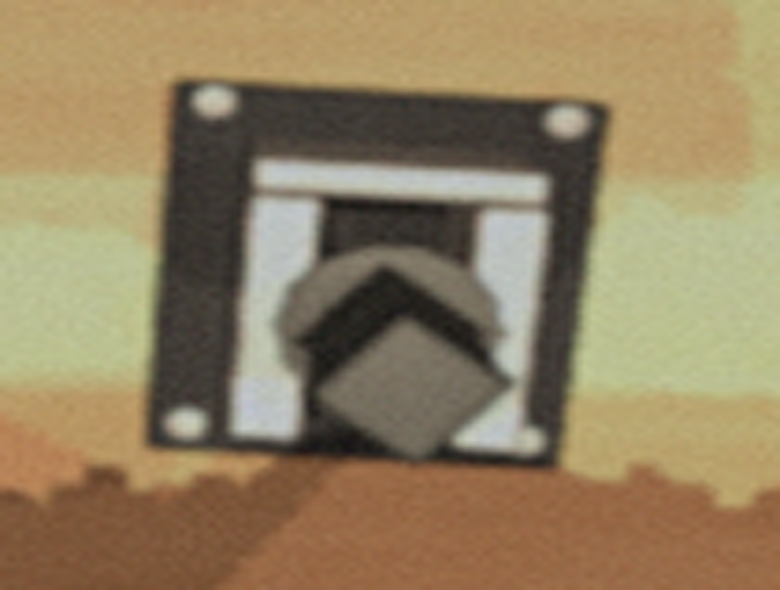

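```bash
python3 - <<'E'
from h import *
delta([0.525,0.088,0.18],0)
E
```

```text
t 1.5 tcp [ 0.5581 -0.2325  0.2708] yaw 0.51 tilt [ 7.0e-04  3.5e-03 -1.0e+00] F [-0.8  -0.39  0.03] T [0.006 0.018 0.056] gap 0.997
delta cm [ -3.03 -32.04   9.19] turn 0.51
```

{"method": "drive_tool", "body": {
  "deltas": [-0.3, -3, 0.5, 0.5, -0.7, -7.5, 1.5, 0.5, -1.2, -12, 3, 0.5, -1.6, -16.5, 4.5, 0.5, -2, -21, 6, 0.5, -2.5, -25.5, 7.5, 0.5, -2.8, -29, 8.7, 0.5, -3, -31.5, 9.2, 0.5, -3, -32, 9.2, 0.5, -3, -32, 9.2, 0.5, -3, -32, 9.2, 0.5]
}}

```text
t: 2.6
tcp_pos: [0.5258, 0.0862, 0.1805]
tool_rot: [1.0, -0.0, 0.001, -0.001]
force: [0.4, -0.8, -0.1]
finger_gap: 1.001
```

```bash
python3 - <<'E'
from h import *
S=shot('wrist','w2'); delta([0.525,0.088,0.18],0)
im=S['frame'][:,:,::-1]
cv2.imwrite('pics/w2c.png',cv2.resize(im[130:330,170:390],(770,700),interpolation=cv2.INTER_CUBIC)[:600])
E
```

```text
t 2.65 tcp [0.5259 0.0861 0.1805] yaw -0.08 tilt [ 0.002  0.003 -1.   ] F [0.49 1.35 0.76] T [ 0.044  0.001 -0.051] gap 1.005
delta cm [-0.09 -0.19  0.05] turn -0.08
```

View pics/w2.png

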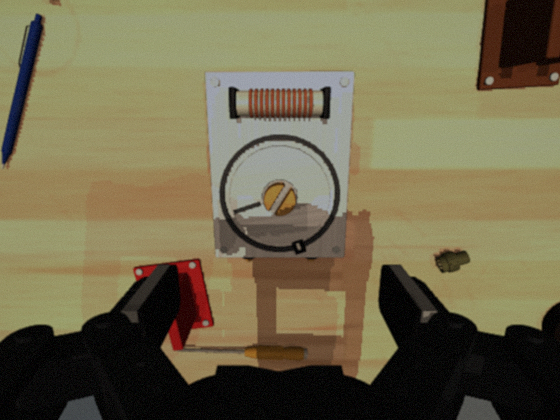

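View pics/w2c.png

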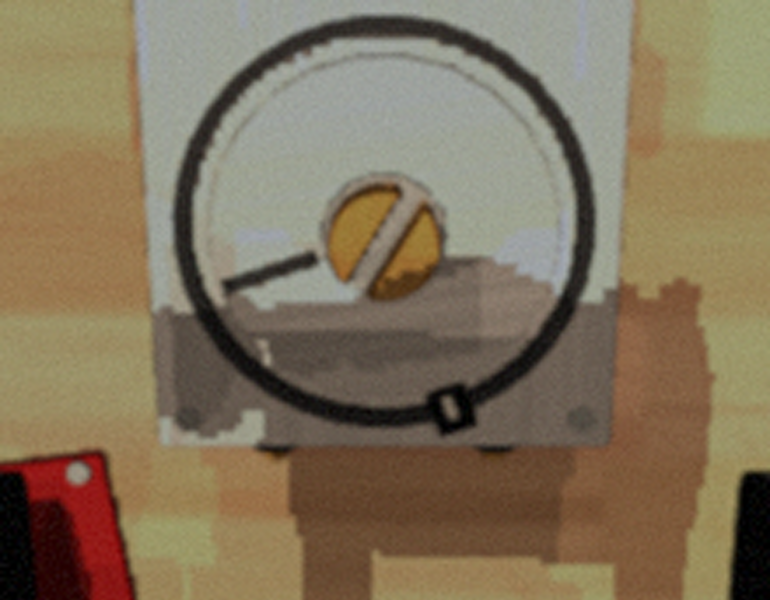

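```bash
python3 - <<'E'
from h import *
S=dict(np.load('pics/w2.npz'))
f=lambda c,z: atz(S,170+c[0]/3.5-0.5+0.14,130+c[1]/3.5-0.36,z)
im=S['frame'].astype(np.uint8); hsv=cv2.cvtColor(im,cv2.COLOR_RGB2HSV)
m=cv2.inRange(hsv[150:250,230:330],(8,90,60),(30,255,255)); 
ys,xs=np.nonzero(m); print(len(xs))
pts=np.stack([xs+230,ys+150],1).astype(np.float32)
W=np.array([atz(S,u,v,0.064)[:2] for u,v in pts]);
c,r=cv2.minEnclosingCircle((W*1000).astype(np.float32)); print('head colour circle',c,r)
d=S['depth']; v,u=np.mgrid[160:235,245:315]
P=np.array([world(S,a,b) for a,b in zip(u.ravel(),v.ravel())]); q=P[(P[:,2]>0.0595)&(P[:,2]<0.07)]
c2,r2=cv2.minEnclosingCircle((q[:,:2]*1000).astype(np.float32)); print('head depth',c2,r2,q.mean(0))
# ring fit: dark pixels
pr=cv2.inRange(hsv,(0,0,0),(180,255,45))
R=[]
for vv in range(120,265):
  for uu in range(205,355):
    if pr[vv,uu]:
      w=atz(S,uu,vv,0.050); rr=np.hypot(w[0]-c[0]/1000,w[1]-c[1]/1000)
      if 0.040<rr<0.052: R.append(w[:2])
R=np.array(R); A=np.c_[2*R,np.ones(len(R))]; s=np.linalg.lstsq(A,(R**2).sum(1),rcond=None)[0]; print('ring',len(R),s[:2],np.sqrt(s[2]+s[0]**2+s[1]**2))
ce=np.array(s[:2])
for n,a,z in [('ptr in',(314,258),.051),('ptr tip',(226,288),.051),('mark',(446,388),.052),('riderc',(450,408),.052),('wl top',(445,398),.055),('wl bot',(453,417),.055),('s1',(412,195),.064),('s2',(362,285),.064)]:
  w=f(a,z)[:2]; e=w-ce; print(n,w.round(4),'r',np.hypot(*e).round(4),'ang',np.degrees(np.arctan2(e[1],e[0])).round(1))
a,b=f((412,195),.064),f((362,285),.064); print('slot',np.degrees(np.arctan2(*(a-b)[[1,0]])))
a,b=f((226,288),.051),f((314,258),.051); print('ptrdir',np.degrees(np.arctan2(*(a-b)[[1,0]])))
# slot by PCA of non-gold within head radius 11mm
E
```

```text
659
head colour circle (530.0775756835938, 85.54338073730469) 13.719597816467285
head depth (529.2403564453125, 86.207275390625) 13.159659385681152 [0.52979353 0.08603264 0.06394379]
ring 990 [0.5294398 0.0857453] 0.04792358244844079
ptr in [0.5228 0.1024] r 0.0179 ang 111.7
ptr tip [0.5153 0.1237] r 0.0405 ang 110.5
mark [0.4901 0.0704] r 0.0423 ang -158.7
riderc [0.4848 0.0693] r 0.0476 ang -159.8
wl top [0.4886 0.0707] r 0.0435 ang -159.8
wl bot [0.4836 0.0687] r 0.0489 ang -159.6
s1 [0.541  0.0794] r 0.0132 ang -28.8
s2 [0.5199 0.0907] r 0.0107 ang 152.6
slot -28.185703229924375
ptrdir 109.45558416484305
```

```bash
python3 - <<'E'
from h import *
delta([0.5695,-0.2493,0.18],50)
E
```

```text
t 2.65 tcp [0.5259 0.0861 0.1805] yaw -0.08 tilt [ 0.002  0.003 -1.   ] F [0.49 1.35 0.76] T [ 0.044  0.001 -0.051] gap 1.005
delta cm [ 4.41 33.53 -0.04] turn -50.08
```

{"method": "drive_tool", "body": {
  "deltas": [0.4, 3, 0, -5, 1, 7.5, 0, -12, 1.6, 12, 0, -19, 2.2, 16.5, 0, -26, 2.8, 21, 0, -33, 3.4, 25.5, 0, -40, 3.9, 29.5, 0, -46, 4.3, 32.5, 0, -50, 4.4, 33.5, 0, -50, 4.4, 33.5, 0, -50, 4.4, 33.5, 0, -50],
  "hand": 5.5,
  "squeeze": 60
}}

```text
t: 3.75
tcp_pos: [0.5686, -0.2481, 0.1794]
tool_rot: [0.907, 0.421, 0.001, -0.002]
force: [-0.2, 0.3, -0.1]
finger_gap: 0.64
```

```bash
python3 - <<'E'
from h import *
S=shot('wrist','w3'); delta([0.5695,-0.2493,0.078],50)
P=np.array([world(S,a,b) for b in range(60,330) for a in range(200,370)])
q=P[(P[:,2]>.117)&(P[:,2]<.128)&(np.hypot(P[:,0]-.5695,P[:,1]+.2493)<.025)]
print(len(q),q.mean(0),cv2.minAreaRect((q[:,:2]*1000).astype(np.float32)))
q=P[(P[:,2]>.003)&(P[:,2]<.012)]
print(cv2.minAreaRect((q[:,:2]*1000).astype(np.float32)))
E
```

```text
t 3.8 tcp [ 0.5687 -0.2475  0.1795] yaw 49.9 tilt [ 8.0e-04  4.3e-03 -1.0e+00] F [-0.32  0.   -0.62] T [0.025 0.012 0.001] gap 0.645
delta cm [-0.12  0.2  10.15] turn -0.1
811 [ 0.56974916 -0.24855923  0.12178917] ((569.1405029296875, -249.37588500976562), (18.921632766723633, 18.030588150024414), 49.381317138671875)
((566.0017700195312, -285.630615234375), (276.28765869140625, 154.3421173095703), 40.73014450073242)
```

View pics/w3.png

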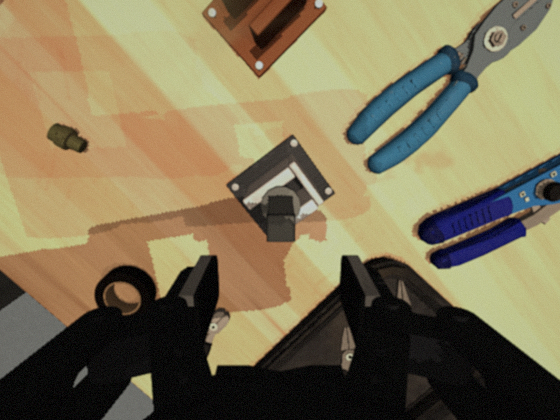

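The handle top is at (281,229), squared up between the jaws. It measures (0.569,-0.249), as before. Going down now.

{"method": "drive_tool", "body": {
  "deltas": [0, 0.2, 1, 0, -0.1, 0.2, 3, 0, -0.1, 0.2, 5, 0, -0.1, 0.2, 7, 0, -0.1, 0.2, 8.5, 0, -0.1, 0.2, 9.5, 0, -0.1, 0.2, 10.1, 0, -0.1, 0.2, 10.1, 0, -0.1, 0.2, 10.1, 0]
}}

```text
t: 4.7
tcp_pos: [0.5701, -0.2493, 0.079]
tool_rot: [0.907, 0.422, 0.002, -0.001]
force: [0.2, -0.1, 0.0]
finger_gap: 0.643
```

```bash
python3 - <<'E'
from h import *
S=shot('side','s4'); delta([0.5695,-0.2493,0.078],50)
cv2.imwrite('pics/s4c.png',cv2.resize(S['frame'][90:210,200:350,::-1],(750,600),interpolation=cv2.INTER_CUBIC))
E
```

```text
t 4.75 tcp [ 0.5702 -0.2495  0.0793] yaw 49.9 tilt [ 0.0022  0.0034 -1.    ] F [ 0.43  0.18 -0.61] T [0.004 0.005 0.014] gap 0.641
delta cm [-0.03 -0.07  0.13] turn -0.1
```

View pics/s4c.png

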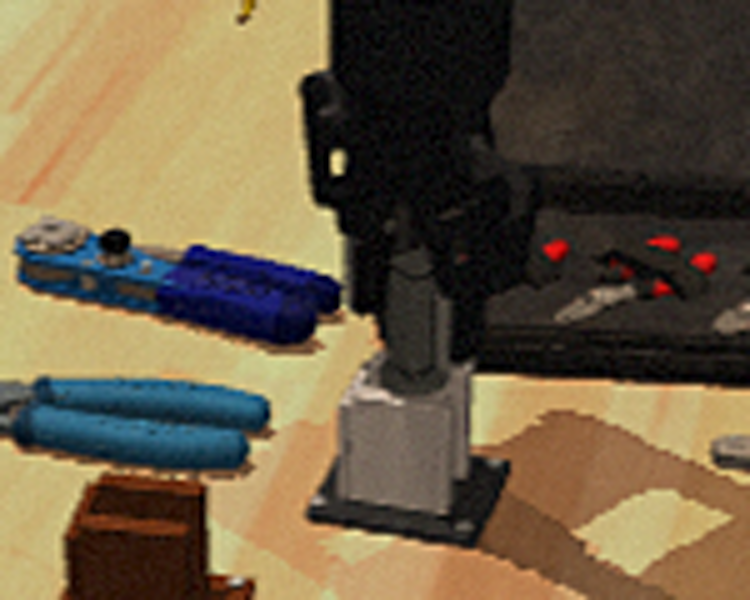

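{"method": "drive_tool", "body": {
  "deltas": [0, 0, 0, 0, 0, 0, 0, 0, 0, 0, 0, 0, 0, 0, 0, 0, 0, 0, 0, 0, 0, 0, 0, 0, 0, 0, 0, 0],
  "hand": 0.5,
  "squeeze": 60
}}

```text
t: 5.45
tcp_pos: [0.5705, -0.2497, 0.0799]
tool_rot: [0.907, 0.422, 0.002, -0.001]
force: [-0.5, 0.7, 5.4]
finger_gap: 0.204
```

```bash
python3 - <<'E'
from h import *
delta([0.5695,-0.2493,0.16],50)
E
```

```text
t 5.45 tcp [ 0.5705 -0.2497  0.0799] yaw 49.91 tilt [ 0.0029  0.0028 -1.    ] F [-0.49  0.65  5.44] T [ 0.13   0.15  -0.005] gap 0.204
delta cm [ 0.   -0.1  -8.01] turn -0.09
```

{"method": "drive_tool", "body": {
  "deltas": [0, 0, -0.5, 0, 0, 0, -2, 0, 0, 0, -4, 0, 0, 0, -6, 0, 0, 0, -8, 0, 0, 0, -9.5, 0, 0, 0, -10, 0, 0, 0, -10, 0]
}}

```text
t: 6.25
tcp_pos: [0.5706, -0.2502, 0.1811]
tool_rot: [0.907, 0.422, 0.002, 0.0]
force: [1.0, -0.2, -0.7]
finger_gap: 0.202
```

```bash
python3 - <<'E'
from h import *
S=shot('side','s5'); delta([0.5695,-0.2493,0.078],50)
cv2.imwrite('pics/s5c.png',cv2.resize(S['frame'][60:200,200:375,::-1],(750,600),interpolation=cv2.INTER_CUBIC))
S=shot('wrist','w5')
E
```

```text
t 6.3 tcp [ 0.5701 -0.2499  0.1801] yaw 49.91 tilt [ 0.0032  0.0027 -1.    ] F [-0.82 -1.06  0.01] T [ 0.036 -0.031  0.027] gap 0.204
delta cm [-0.03 -0.09 10.21] turn -0.09
```

View pics/s5c.png

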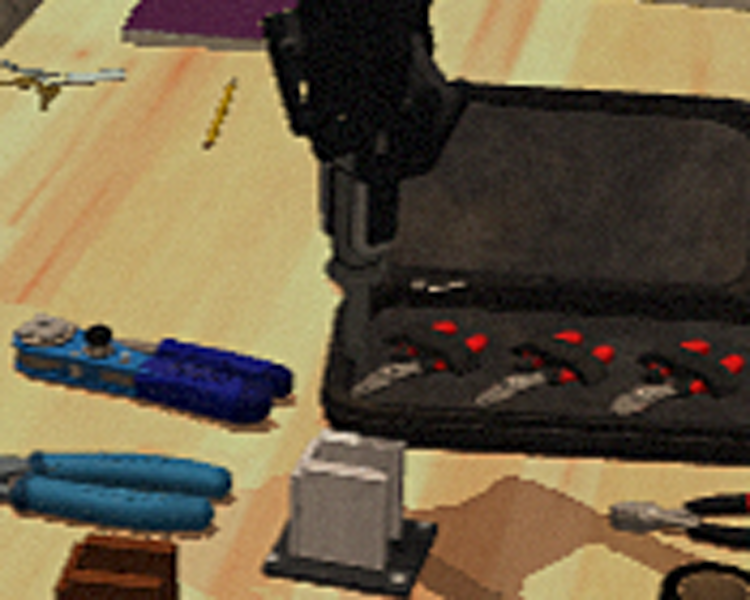

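View pics/w5.png

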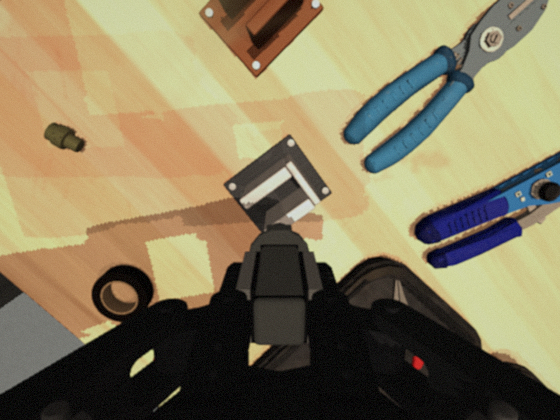

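```bash
python3 - <<'E'
from h import *
S=dict(np.load('pics/w5.npz')); im=S['frame'][190:280,230:335,::-1]
a=cv2.convertScaleAbs(cv2.resize(im,(780,600),interpolation=cv2.INTER_CUBIC),alpha=2)
cv2.imwrite('pics/w5c.png',a)
s,R=st()
# project candidates for blade tip corners
tip=s['tcp_pos']+R@np.array([0,0,-0.019+0.0805+0.0025])
print(tip)
for k in (0,1):
  ax=R[:,k]; ay=R[:,1-k]
  print(k,[tuple(np.round(proj(S,tip+a*.008*ax+b*.0015*ay+R[:,2]*-h),1)) for h in (0,.01) for a in(-1,1) for b in (-1,1)])
E
```

```text
[ 0.56985265 -0.24946545  0.11541151]
0 [(np.float64(274.9), np.float64(235.9)), (np.float64(279.5), np.float64(235.9)), (np.float64(274.9), np.float64(212.5)), (np.float64(279.6), np.float64(212.5)), (np.float64(274.8), np.float64(241.5)), (np.float64(279.5), np.float64(241.5)), (np.float64(274.7), np.float64(217.2)), (np.float64(279.6), np.float64(217.2))]
1 [(np.float64(264.9), np.float64(226.5)), (np.float64(264.9), np.float64(222.1)), (np.float64(289.5), np.float64(226.5)), (np.float64(289.6), np.float64(222.1)), (np.float64(264.3), np.float64(231.7)), (np.float64(264.2), np.float64(227.2)), (np.float64(290.0), np.float64(231.8)), (np.float64(290.1), np.float64(227.2))]
```

View pics/w5c.png

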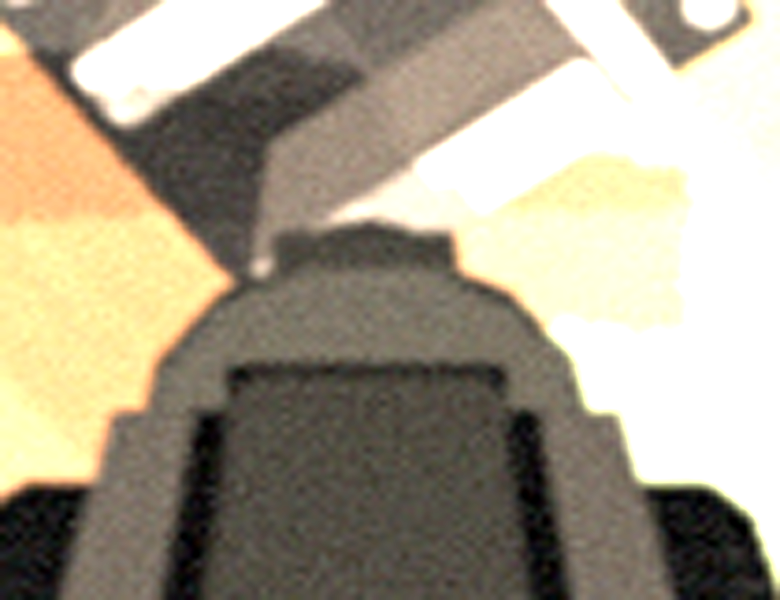

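```bash
python3 - <<'E'
from h import *
S=dict(np.load('pics/w5.npz')); s,R=st()
L={}
for v in range(222,350):
    P=np.array([R.T@(world(S,u,v)-s['tcp_pos']) for u in range(225,345)])
    if v%4==0 or v<232: 
        row=P[55]; sel=P[(np.abs(P[:,1])<.03)&(P[:,2]<0.075)]
        print(v,'mid',(row*1000).round(1),'y-range',(sel[:,1].min()*1000).round(1) if len(sel) else '',(sel[:,1].max()*1000).round(1) if len(sel) else '')
E
```

```text
222 mid [ 4.9  1.7 53.9] y-range -0.1 1.7
223 mid [  70.5    0.6 -143.6] y-range -1.9 3.6
224 mid [ 5.7  1.7 47.8] y-range -6.6 8.3
225 mid [ 5.9  1.7 45.5] y-range -6.6 8.3
226 mid [ 5.6  1.7 44.5] y-range -7.2 8.2
227 mid [ 6.2  1.7 40.9] y-range -7.1 8.1
228 mid [14.9  1.5 14.5] y-range -7.0 8.7
229 mid [15.   1.5 12.6] y-range -6.9 8.6
230 mid [14.7  1.5 12.1] y-range -6.0 7.6
231 mid [14.1  1.5 12.2] y-range -7.0 8.6
232 mid [13.7  1.5 12. ] y-range -7.9 9.6
236 mid [11.7  1.5 11.8] y-range -10.5 11.4
240 mid [ 9.6  1.5 11.8] y-range -12.1 13.7
244 mid [8.2 1.5 9.9] y-range -13.5 14.6
248 mid [8.7 1.5 3.8] y-range -14.0 15.0
252 mid [ 8.6  1.5 -0.6] y-range -14.4 15.8
256 mid [ 8.7  1.5 -5.4] y-range -14.4 16.0
260 mid [ 8.7  1.4 -9.7] y-range -14.4 15.9
264 mid [  9.2   1.4 -14.5] y-range -20.1 21.7
268 mid [  8.9   1.4 -17.7] y-range -21.3 23.0
272 mid [  8.3   1.4 -20.2] y-range -21.3 22.8
276 mid [  8.7   1.4 -24.3] y-range -20.6 22.5
280 mid [  8.2   1.4 -26.7] y-range -20.2 22.9
284 mid [  8.3   1.3 -29.9] y-range -19.7 22.8
288 mid [  8.7   1.3 -33.7] y-range -19.2 23.0
292 mid [  8.9   1.3 -36.8] y-range -16.8 22.1
296 mid [  9.    1.3 -39.7] y-range -16.5 22.2
300 mid [  8.4   1.3 -41.3] y-range -16.3 21.8
304 mid [  8.6   1.3 -44.1] y-range -16.1 21.3
308 mid [  5.8   1.3 -42.1] y-range -15.8 21.0
312 mid [  4.8   1.3 -43. ] y-range -15.4 20.5
316 mid [  2.8   1.3 -42.4] y-range -15.2 20.4
320 mid [  1.8   1.3 -43.2] y-range -14.9 19.9
324 mid [  0.4   1.3 -43.4] y-range -13.5 18.0
328 mid [ -1.6   1.3 -42.8] y-range -13.0 17.5
332 mid [ -3.6   1.3 -42.4] y-range -12.6 17.3
336 mid [ -5.    1.3 -42.6] y-range -12.5 16.8
340 mid [ -5.8   1.3 -43.7] y-range -12.3 16.6
344 mid [ -8.5   1.3 -42.3] y-range -12.3 16.3
348 mid [-174.1    2.8  163.5] y-range -11.9 16.5
```

```bash
python3 - <<'E'
from h import *
delta([0.5297,0.0871,0.145],62)
E
```

```text
t 6.35 tcp [ 0.5697 -0.2497  0.1794] yaw 49.91 tilt [ 0.0019  0.0035 -1.    ] F [ 0.63  0.2  -0.55] T [ 0.092 -0.07   0.003] gap 0.205
delta cm [ 23.17 -24.75   3.55] turn -12.09
```

{"method": "drive_tool", "body": {
  "deltas": [1.5, -1.7, 0, -1, 4, -4.3, 0, -3, 7, -7.5, 0, -6, 10, -10.7, 0, -9, 13, -13.9, 0, -12, 16, -17.1, 0, -12, 19, -20.3, 0.5, -12, 21.5, -23, 1.5, -12, 23, -24.6, 2.5, -12, 23.2, -24.75, 3.3, -12, 23.2, -24.75, 3.5, -12, 23.2, -24.75, 3.5, -12]
}}

```text
t: 7.55
tcp_pos: [0.5299, 0.0864, 0.1448]
tool_rot: [0.858, 0.514, 0.001, -0.001]
force: [0.1, -0.0, -0.2]
finger_gap: 0.207
```

```bash
python3 - <<'E'
from h import *
delta([0.5297,0.0871,0.145],62)
S=shot('wrist','w6'); im=S['frame'][150:300,190:390,::-1]
cv2.imwrite('pics/w6c.png',cv2.convertScaleAbs(cv2.resize(im,(800,600),interpolation=cv2.INTER_CUBIC),alpha=1.6))
S=shot('side','s6'); im=S['frame'][200:320,180:330,::-1]
cv2.imwrite('pics/s6c.png',cv2.resize(im,(750,600),interpolation=cv2.INTER_CUBIC))
E
```

```text
t 7.55 tcp [0.5299 0.0864 0.1448] yaw 61.86 tilt [ 7.0e-04  3.1e-03 -1.0e+00] F [ 0.06 -0.05 -0.21] T [ 0.024  0.051 -0.016] gap 0.207
delta cm [ 0.06 -0.05 -0.02] turn -0.14
```

View pics/w6c.png

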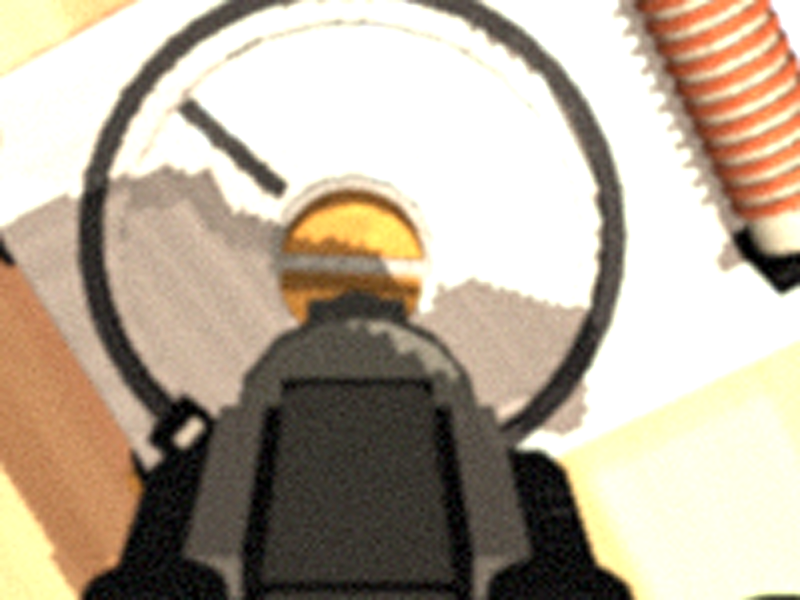

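View pics/s6c.png

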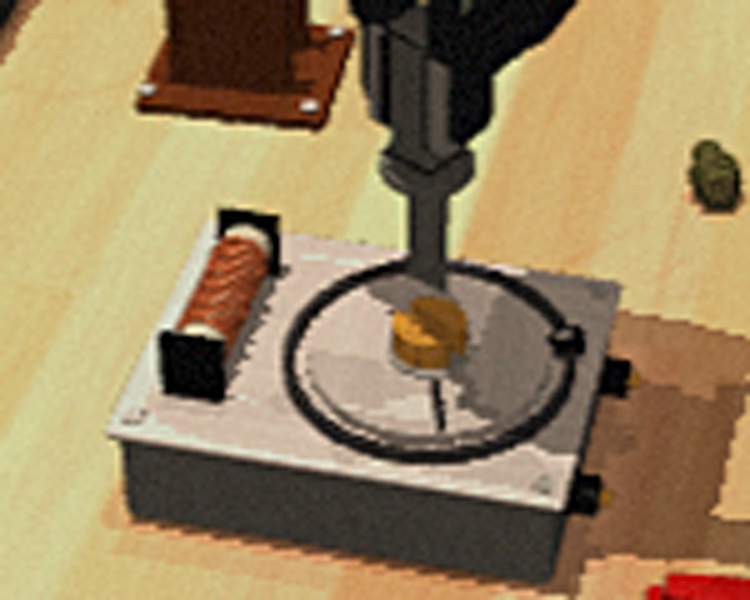

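```bash
python3 - <<'E'
from h import *
S=dict(np.load('pics/w6.npz')); s,R=st()
d=[]
for v in range(170,240):
  for u in range(245,315):
    d.append(R.T@(world(S,u,v)-s['tcp_pos'])*1000)
d=np.array(d); zt=(s['tcp_pos'][2]-.064)*1000
q=d[(abs(d[:,2]-zt)<3)&(np.hypot(d[:,0],d[:,1])<18)]; print(zt,len(q),q.min(0),q.max(0))
e=q[q[:,0]>2]
# circle fit of upper boundary
best=[]
for y in np.arange(-11,12,1.5):
    w=q[abs(q[:,1]-y)<.75]; best.append((y,w[:,0].max().round(1)))
print(best)
f=lambda cx,cy,z=.064:(R.T@(atz(S,190+cx/4-.37,150+cy/4-.37,z)-s['tcp_pos'])*1000).round(1)
for p in [(285,255),(425,262),(285,270),(425,277),(355,188),(355,180)]: print(p,f(*p))
print('tip bottom',f(357,295,s['tcp_pos'][2]-.065))
E
```

```text
81.53148425573976 525 [ -9.36805775 -14.13321606  79.56095593] [12.16644312 10.98214638 84.51548207]
[(np.float64(-11.0), np.float64(8.2)), (np.float64(-9.5), np.float64(9.5)), (np.float64(-8.0), np.float64(10.4)), (np.float64(-6.5), np.float64(10.7)), (np.float64(-5.0), np.float64(11.7)), (np.float64(-3.5), np.float64(11.9)), (np.float64(-2.0), np.float64(12.2)), (np.float64(-0.5), np.float64(12.0)), (np.float64(1.0), np.float64(11.9)), (np.float64(2.5), np.float64(11.6)), (np.float64(4.0), np.float64(11.1)), (np.float64(5.5), np.float64(9.9)), (np.float64(7.0), np.float64(9.0)), (np.float64(8.5), np.float64(7.6)), (np.float64(10.0), np.float64(6.0)), (np.float64(11.5), np.float64(2.4))]
(285, 255) [  2.2 -12.7  81.5]
(425, 262) [ 1.1 11.6 81.5]
(285, 270) [ -0.5 -12.7  81.5]
(425, 277) [-1.7 11.6 81.5]
(355, 188) [14.2 -0.6 81.6]
(355, 180) [15.6 -0.6 81.6]
tip bottom [ 0.6 -0.2 65. ]
```

{"method": "drive_tool", "body": {
  "deltas": [0, -0.05, 0.3, 1, 0, -0.05, 0.7, 2, 0, -0.05, 1.1, 2, 0, -0.05, 1.4, 2, 0, -0.05, 1.55, 2, 0, -0.05, 1.7, 2, 0, -0.05, 1.8, 2, 0, -0.05, 1.9, 2, 0, -0.05, 1.9, 2]
}}

```text
t: 8.55
tcp_pos: [0.5301, 0.0864, 0.1265]
tool_rot: [0.867, 0.499, 0.002, -0.001]
force: [-0.2, 0.5, -1.3]
finger_gap: 0.2
```

```bash
python3 - <<'E'
from h import *
delta([0.5297,0.0871,0.121],60)
E
```

```text
t 8.55 tcp [0.5301 0.0864 0.1265] yaw 59.82 tilt [ 0.0023  0.0032 -1.    ] F [-0.17  0.49 -1.28] T [-0.012 -0.002  0.024] gap 0.2
delta cm [ 0.04 -0.07  0.55] turn -0.18
```

{"method": "drive_tool", "body": {
  "deltas": [0, 0, 0.1, 0, 0, 0, 0.2, 0, 0, 0, 0.3, 0, 0, 0, 0.4, 0, 0, 0, 0.5, 0, 0, 0, 0.5, 0]
}}

```text
t: 9.15
tcp_pos: [0.5299, 0.0864, 0.1213]
tool_rot: [0.867, 0.499, 0.002, -0.001]
force: [0.1, 0.7, -1.6]
finger_gap: 0.198
```

```bash
python3 - <<'E'
from h import *
delta([0.5297,0.0871,0.121],60)
E
```

```text
t 9.15 tcp [0.5299 0.0864 0.1213] yaw 59.81 tilt [ 0.0018  0.0033 -1.    ] F [ 0.06  0.73 -1.6 ] T [0.038 0.026 0.009] gap 0.198
delta cm [ 0.05 -0.05  0.03] turn -0.19
```

```bash
python3 - <<'E'
from h import *
S=shot('wrist','w7'); im=S['frame'][150:300,190:390,::-1]
a=cv2.convertScaleAbs(cv2.resize(im,(400,300),interpolation=cv2.INTER_CUBIC),alpha=1.6)
S=shot('side','s7'); im=S['frame'][220:300,210:317,::-1]
b=cv2.resize(im,(400,300),interpolation=cv2.INTER_CUBIC)
cv2.imwrite('pics/c7.png',np.hstack([a,b]))
E
```

View pics/c7.png

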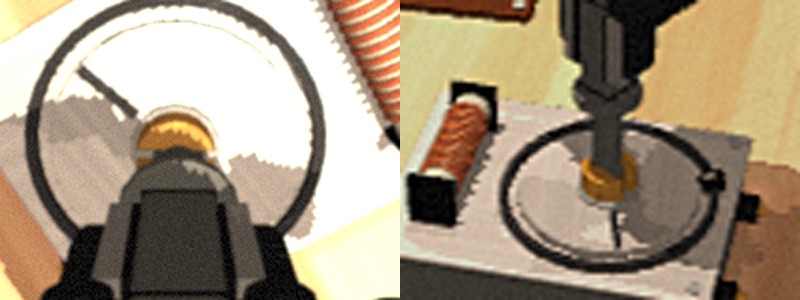

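{"method": "drive_tool", "body": {
  "deltas": [0, 0, 0, -2, 0, 0, 0, -6, 0, 0, 0, -12, 0, 0, 0, -18, 0, 0, 0, -24, 0, 0, 0, -30, 0, 0, 0, -36, 0, 0, 0, -42, 0, 0, 0, -48, 0, 0, 0, -54, 0, 0, 0, -60, 0, 0, 0, -60]
}}

```text
t: 10.45
tcp_pos: [0.5295, 0.0872, 0.1215]
tool_rot: [0.502, 0.865, 0.002, -0.001]
force: [-0.4, 3.5, 0.6]
finger_gap: 0.205
```

```bash
python3 - <<'E'
from h import *
delta([0.5297,0.0871,0.121],150)
S=shot('wrist','w8'); im=S['frame'][150:300,190:390,::-1]
a=cv2.convertScaleAbs(cv2.resize(im,(400,300),interpolation=cv2.INTER_CUBIC),alpha=1.6)
S=shot('side','s8'); im=S['frame'][220:300,210:317,::-1]
b=cv2.resize(im,(400,300),interpolation=cv2.INTER_CUBIC)
cv2.imwrite('pics/c8.png',np.hstack([a,b]))
E
```

```text
t 10.45 tcp [0.5295 0.0872 0.1215] yaw 119.74 tilt [ 0.001   0.0048 -1.    ] F [-0.4   3.47  0.56] T [ 0.688  0.274 -0.088] gap 0.205
delta cm [-0.02  0.02  0.05] turn -30.26
```

View pics/c8.png

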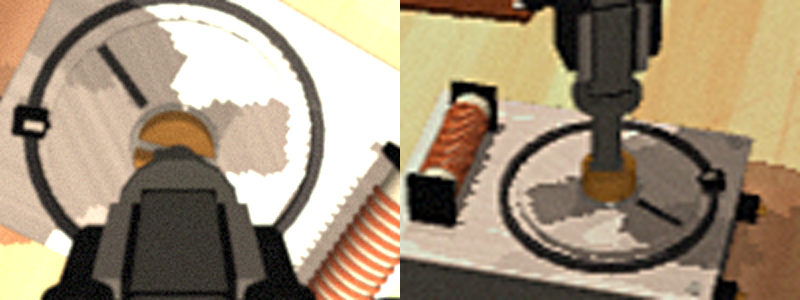

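```bash
cat >> h.py <<'E'
def polar(fn,out,c0=(0.5295,0.0862)):
    S=dict(np.load('pics/'+fn+'.npz')); im=S['frame']; g=cv2.cvtColor(im,cv2.COLOR_RGB2GRAY).astype(np.float32)
    c=np.array(c0)
    def samp(c,ang,rad,z):
        X=np.stack([c[0]+rad*np.cos(ang),c[1]+rad*np.sin(ang),np.full_like(ang,z)],-1).reshape(-1,3)
        Q=X@S['R'].T+S['t']; u=S['fx']*Q[:,0]/Q[:,2]+S['cx']; v=S['fy']*Q[:,1]/Q[:,2]+S['cy']
        return u.reshape(ang.shape).astype(np.float32),v.reshape(ang.shape).astype(np.float32)
    # ring centring: dark annulus 44.5..51 ; search
    a=np.radians(np.arange(0,360,2.)); best=None
    for dx in np.arange(-4,4.1,.5):
      for dy in np.arange(-4,4.1,.5):
        cc=c+np.array([dx,dy])/1000; A,Rr=np.meshgrid(a,np.array([.046,.048,.050])); u,v=samp(cc,A,Rr,.051)
        val=np.median(cv2.remap(g,u,v,cv2.INTER_LINEAR),0); A2,R2=np.meshgrid(a,np.array([.042,.055])); u,v=samp(cc,A2,R2,.051)
        o=cv2.remap(g,u,v,cv2.INTER_LINEAR).min(0)
        sc=np.sum(np.clip(o-val,0,60))
        if best is None or sc>best[0]: best=(sc,cc)
    cc=best[1]; print('ring centre',cc.round(4))
    ang=np.radians(np.arange(80,280,.5)); A,Rr=np.meshgrid(ang,np.arange(.056,.014,-.0005)); u,v=samp(cc,A,Rr,.051)
    P=cv2.remap(im,u,v,cv2.INTER_CUBIC)
    cv2.imwrite('pics/'+out+'.png',cv2.convertScaleAbs(cv2.resize(P[:,:,::-1],(800,504),interpolation=cv2.INTER_CUBIC),alpha=1.6))
    G=cv2.cvtColor(P,cv2.COLOR_RGB2GRAY).astype(float); rad=np.arange(.056,.014,-.0005)
    b=G[(rad<.039)&(rad>.021)]; 
    from scipy.ndimage import gaussian_filter1d as gf, median_filter
    p=b.mean(0); p=p-median_filter(p,41); p=gf(p,2); i=p[8:-8].argmin()+8; w=np.arange(max(0,i-8),min(len(p),i+9)); wt=np.clip(-p[w],0,None)
    print('pointer deg',(np.degrees(ang[w])*wt).sum()/wt.sum(),'depth',p[i])
    return G,rad,np.degrees(ang)
E
python3 - <<'E'
from h import *
polar('w2','p2'); polar('w8','p8')
E
```

```text
ring centre [0.5295 0.0867]
pointer deg 111.0873635720018 depth -90.13881179598694
ring centre [0.528  0.0882]
pointer deg 158.00147954804103 depth -71.52149633306693
```

View pics/p2.png

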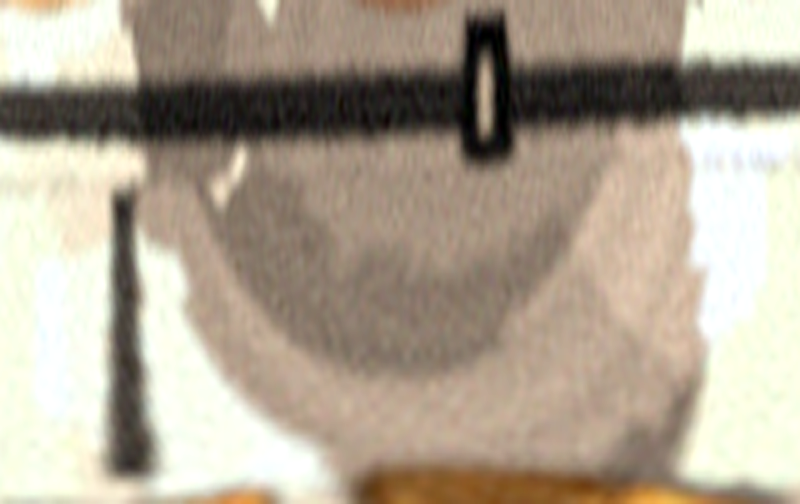

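View pics/p8.png

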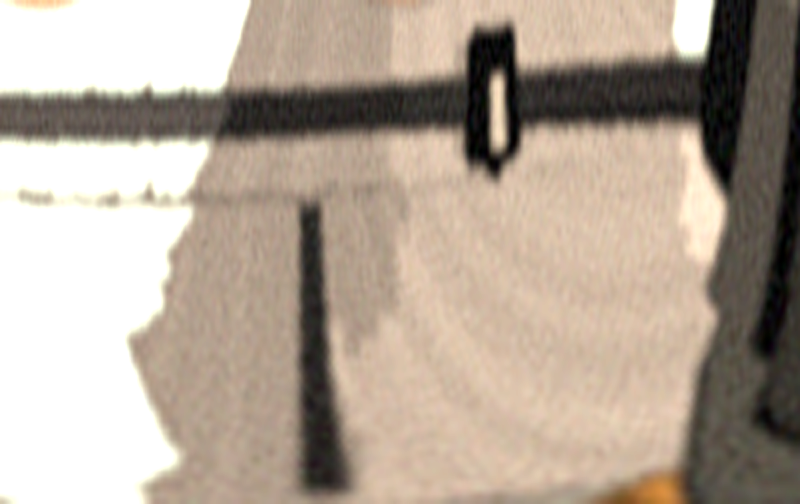

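{"method": "drive_tool", "body": {
  "deltas": [0, 0, 0, -3, 0, 0, 0, -9, 0, 0, 0, -15, 0, 0, 0, -21, 0, 0, 0, -27, 0, 0, 0, -33, 0, 0, 0, -38, 0, 0, 0, -40, 0, 0, 0, -40, 0, 0, 0, -40]
}}

```text
t: 11.55
tcp_pos: [0.5286, 0.0874, 0.1214]
tool_rot: [0.178, 0.984, 0.002, -0.001]
force: [-2.1, 2.1, 2.3]
finger_gap: 0.2
```

```bash
python3 - <<'E'
from h import *
delta([0.5297,0.0871,0.121],165)
S=shot('wrist','w9'); polar('w9','p9')
E
```

```text
t 11.55 tcp [0.5286 0.0874 0.1214] yaw 159.54 tilt [-8.0e-04  5.1e-03 -1.0e+00] F [-2.09  2.15  2.26] T [ 0.625  0.637 -0.115] gap 0.2
delta cm [-0.12  0.01  0.04] turn -5.46
ring centre [0.5265 0.0867]
pointer deg 196.65945848637529 depth -66.98199782728739
```

View pics/p9.png

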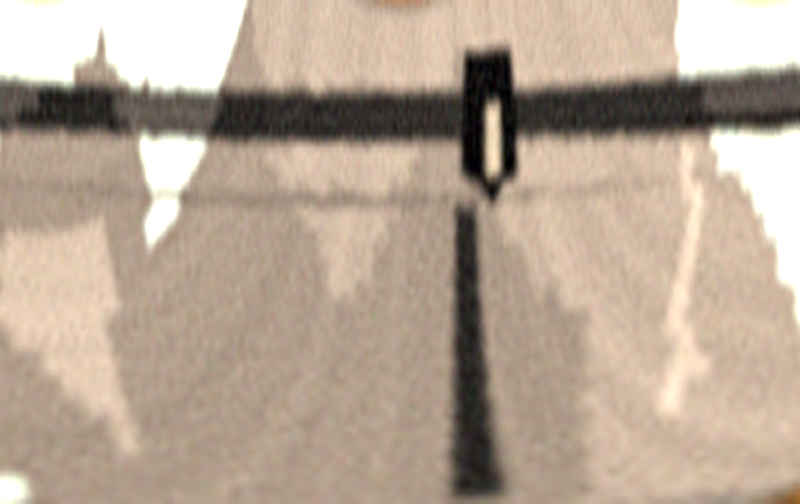

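View pics/w9.png

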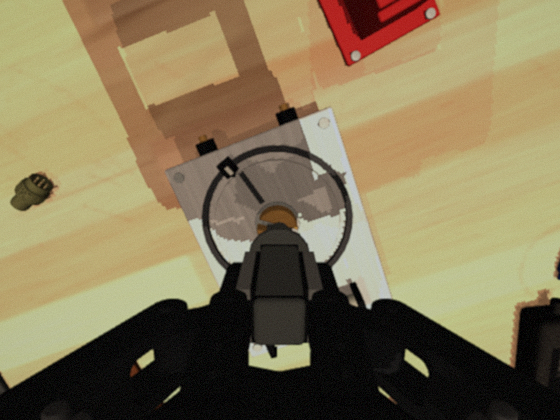

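{"method": "drive_tool", "body": {
  "deltas": [0, 0, 0, -2, 0, 0, 0, -4, 0, 0, 0, -6, 0, 0, 0, -6, 0, 0, 0, -6]
}}

```text
t: 12.1
tcp_pos: [0.5284, 0.0873, 0.1214]
tool_rot: [0.126, 0.992, 0.002, -0.001]
force: [-2.9, 1.9, 2.3]
finger_gap: 0.205
```

```bash
python3 - <<'E'
from h import *
delta([0.5297,0.0871,0.121],165)
S=shot('wrist','w10'); polar('w10','p10')
im=S['frame'][145:235,200:320,::-1]
cv2.imwrite('pics/w10c.png',cv2.convertScaleAbs(cv2.resize(im,(800,600),interpolation=cv2.INTER_CUBIC),alpha=1.6))
E
```

```text
t 12.1 tcp [0.5284 0.0873 0.1214] yaw 165.49 tilt [-0.0013  0.0049 -1.    ] F [-2.86  1.88  2.32] T [ 0.505  0.548 -0.024] gap 0.205
delta cm [-0.13  0.01  0.04] turn 0.49
ring centre [0.527  0.0867]
pointer deg 202.55111772668525 depth -67.10703475326847
```

View pics/p10.png

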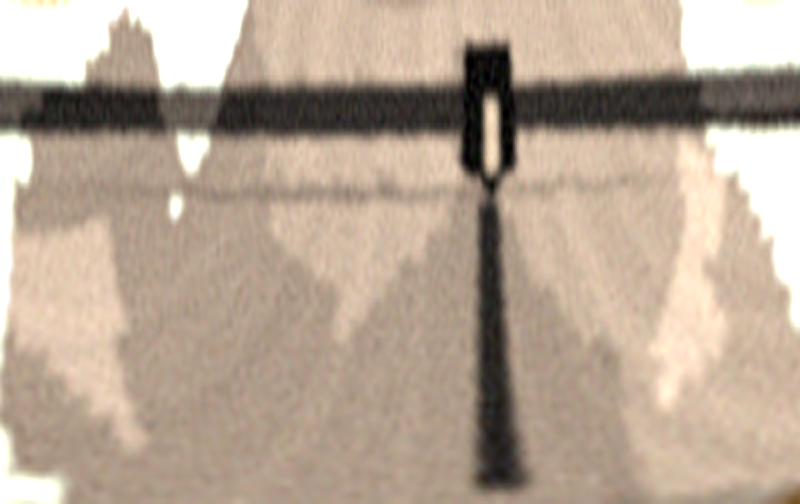

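View pics/w10c.png

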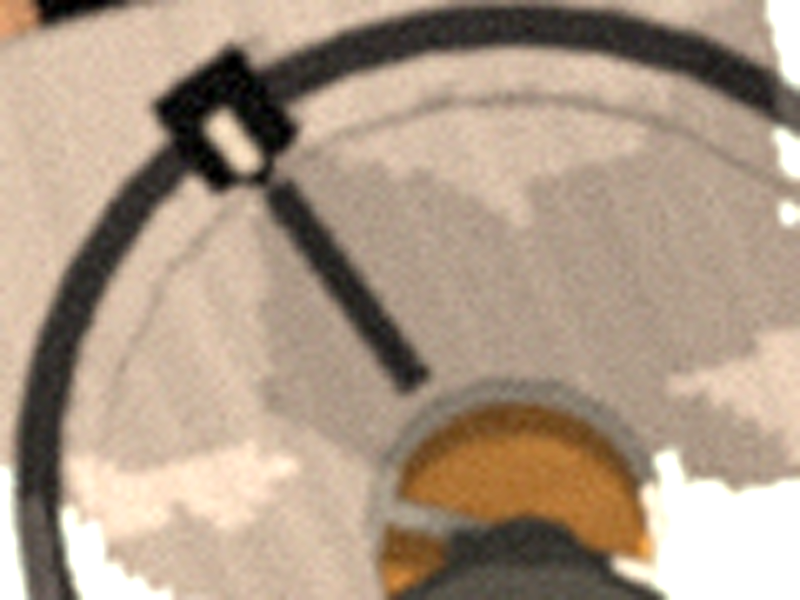

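{"method": "drive_tool", "body": {
  "deltas": [0, 0, 0, 3, 0, 0, 0, 7, 0, 0, 0, 8, 0, 0, -0.5, 8, 0, 0, -1.3, 8, 0, 0, -2.5, 8, 0, 0, -4, 8, 0, 0, -5, 8, 0, 0, -5.5, 8, 0, 0, -5.5, 8]
}}

```text
t: 13.15
tcp_pos: [0.5292, 0.087, 0.1776]
tool_rot: [0.195, 0.981, 0.002, 0.0]
force: [0.3, 0.5, -0.7]
finger_gap: 0.206
```

```bash
python3 - <<'E'
from h import *
delta([0.5297,0.0871,0.18],165)
S=shot('wrist','w11'); polar('w11','p11'); 
im=S['frame'][145:280,200:380,::-1]
cv2.imwrite('pics/w11c.png',cv2.convertScaleAbs(cv2.resize(im,(800,600),interpolation=cv2.INTER_CUBIC),alpha=1.6))
E
```

```text
t 13.15 tcp [0.5292 0.087  0.1776] yaw 157.51 tilt [ 0.0014  0.0047 -1.    ] F [ 0.33  0.51 -0.7 ] T [-0.033  0.001 -0.051] gap 0.206
delta cm [-0.04  0.03 -0.24] turn -7.49
ring centre [0.527  0.0867]
pointer deg 202.2387049159714 depth -70.88438340217091
```

View pics/p11.png

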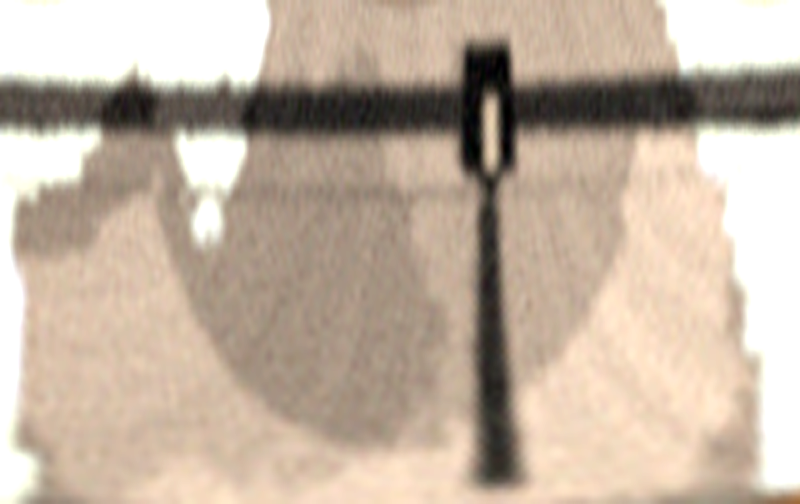

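View pics/w11c.png

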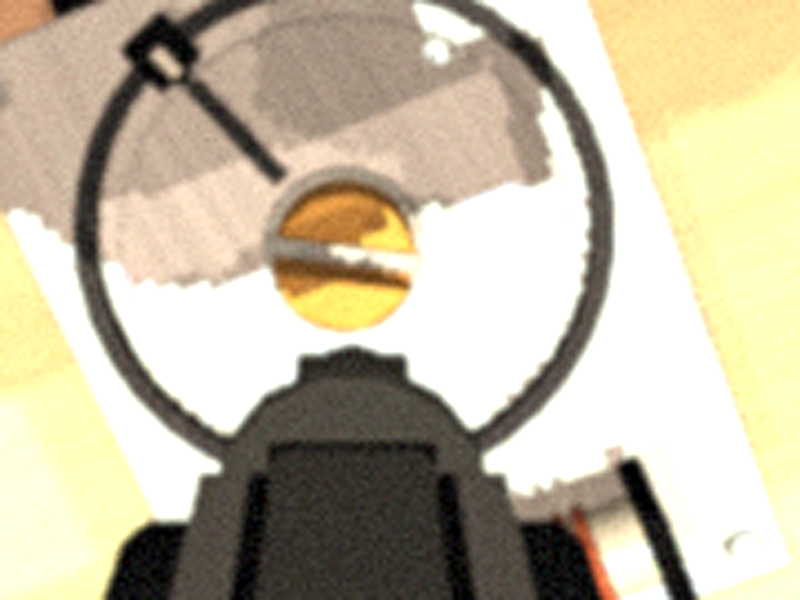

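```bash
python3 - <<'E'
from h import *
delta([0.5703,-0.2497,0.18],50)
E
```

```text
t 13.2 tcp [0.5287 0.087  0.1769] yaw 157.51 tilt [-1.0e-04  4.8e-03 -1.0e+00] F [-0.29  0.05 -0.65] T [0.012 0.006 0.025] gap 0.199
delta cm [-16.72 -29.51  -0.47] turn 107.51
```

{"method": "drive_tool", "body": {
  "deltas": [-0.8, -1.3, -0.3, 5, -2.2, -3.8, -0.5, 13, -4, -7, -0.5, 21, -5.8, -10.2, -0.5, 29, -7.6, -13.4, -0.5, 37, -9.4, -16.6, -0.5, 45, -11.2, -19.8, -0.5, 53, -13, -23, -0.5, 61, -14.6, -25.8, -0.5, 69, -15.9, -28, -0.5, 77, -16.5, -29.2, -0.5, 85, -16.7, -29.5, -0.5, 93]
}}

```text
t: 14.4
tcp_pos: [0.5698, -0.2516, 0.1791]
tool_rot: [0.848, 0.53, 0.001, -0.002]
force: [1.0, 0.2, -0.6]
finger_gap: 0.21
```

```bash
python3 - <<'E'
from h import *
delta([0.5703,-0.2497,0.18],50)
E
```

```text
t 14.4 tcp [ 0.5698 -0.2516  0.1791] yaw 64.05 tilt [-0.0012  0.0049 -1.    ] F [ 1.03  0.18 -0.62] T [ 0.    -0.028  0.019] gap 0.21
delta cm [ 0.19 -0.04 -0.09] turn 14.05
```

{"method": "drive_tool", "body": {
  "deltas": [0.2, 0, 0, 6, 0.2, 0, 0, 12, 0.2, 0, 0, 14, 0.2, 0, 0, 14, 0.2, 0, 0, 14]
}}

```text
t: 14.9
tcp_pos: [0.5703, -0.2496, 0.1784]
tool_rot: [0.906, 0.423, 0.0, -0.003]
force: [0.8, 0.9, -0.4]
finger_gap: 0.204
```

```bash
python3 - <<'E'
from h import *
delta([0.5703,-0.2497,0.080],50)
S=shot('wrist','w12'); im=S['frame'][130:330,180:380,::-1]
cv2.imwrite('pics/w12c.png',cv2.convertScaleAbs(cv2.resize(im,(600,600),interpolation=cv2.INTER_CUBIC),alpha=1.5))
a=np.load('pics/w5.npz')['frame'][130:330,180:380].astype(float); print(np.abs(a-S['frame'][130:330,180:380])[100:].mean())
E
```

```text
t 14.9 tcp [ 0.5703 -0.2496  0.1784] yaw 50.1 tilt [-0.0022  0.0056 -1.    ] F [ 0.82  0.95 -0.36] T [-0.008  0.024 -0.057] gap 0.204
delta cm [-0.04  0.06  9.84] turn 0.1
5.322316666666667
```

View pics/w12c.png

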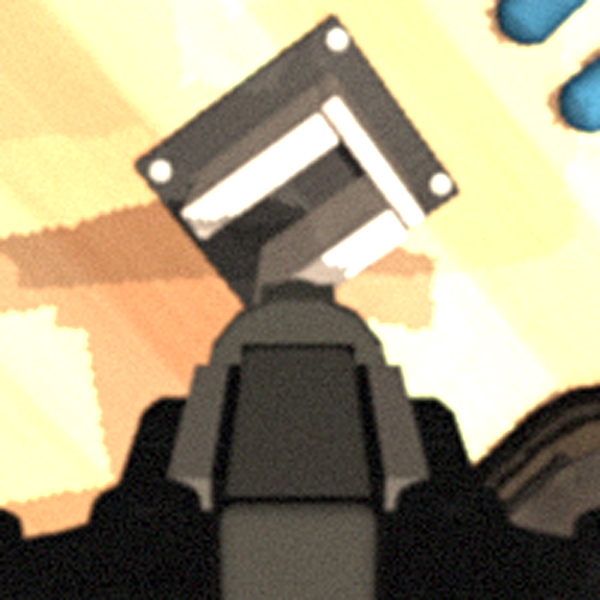

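{"method": "drive_tool", "body": {
  "deltas": [0, 0, 0.5, 0, 0, 0, 2, 0, 0, 0.05, 3.5, 0, 0, 0.05, 5, 0, 0, 0.05, 6.5, 0, 0, 0.05, 8, 0, 0, 0.05, 9, 0, 0, 0.05, 9.4, 0, 0, 0.05, 9.6, 0, 0, 0.05, 9.6, 0, 0, 0.05, 9.6, 0]
}}

```text
t: 16.05
tcp_pos: [0.5711, -0.2497, 0.0832]
tool_rot: [0.906, 0.423, 0.001, -0.002]
force: [0.8, -0.6, -0.1]
finger_gap: 0.2
```

```bash
python3 - <<'E'
from h import *
delta([0.5703,-0.2497,0.080],50)
E
```

```text
t 16.05 tcp [ 0.5711 -0.2497  0.0832] yaw 50.1 tilt [-9.0e-04  4.6e-03 -1.0e+00] F [ 0.8  -0.62 -0.13] T [ 0.01  -0.01   0.009] gap 0.2
delta cm [-0.05 -0.06  0.32] turn 0.1
```

{"method": "drive_tool", "body": {
  "deltas": [-0.05, -0.05, 0.1, 0, -0.05, -0.05, 0.2, 0, -0.05, -0.05, 0.3, 0, -0.05, -0.05, 0.35, 0, -0.05, -0.05, 0.35, 0]
}}

```text
t: 16.55
tcp_pos: [0.5704, -0.2498, 0.0799]
tool_rot: [0.906, 0.423, 0.001, -0.002]
force: [0.3, 0.8, 0.5]
finger_gap: 0.202
```

```bash
python3 - <<'E'
from h import *
delta([0.5703,-0.2497,0.080],50)
S=shot('side','s13'); cv2.imwrite('pics/s13c.png',cv2.resize(S['frame'][90:210,200:350,::-1],(750,600),interpolation=cv2.INTER_CUBIC))
E
```

```text
t 16.55 tcp [ 0.5704 -0.2498  0.0799] yaw 50.1 tilt [-8.0e-04  4.5e-03 -1.0e+00] F [0.26 0.78 0.48] T [ 0.059  0.084 -0.009] gap 0.202
delta cm [ 0.   -0.01 -0.01] turn 0.1
```

View pics/s13c.png

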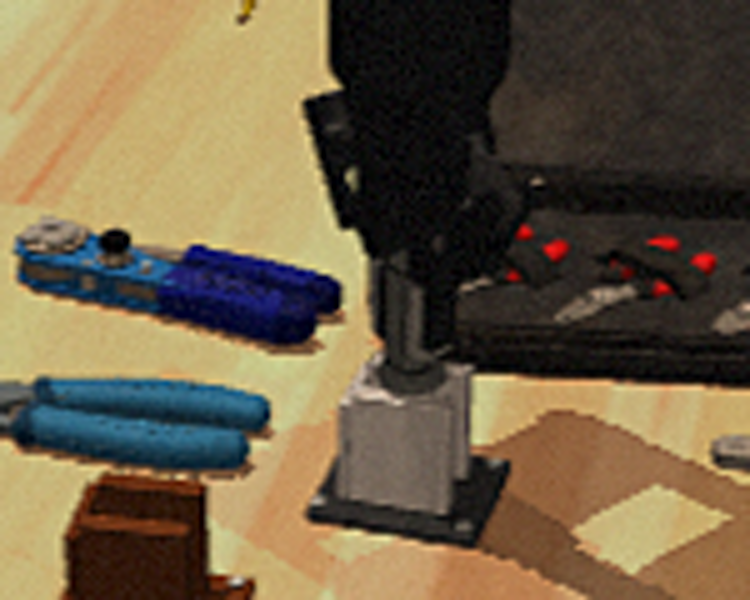

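{"method": "drive_tool", "body": {
  "deltas": [0, 0, 0.05, 0, 0, 0, 0.1, 0, 0, 0, 0.1, 0]
}}

```text
t: 16.9
tcp_pos: [0.5704, -0.2498, 0.0799]
tool_rot: [0.906, 0.423, 0.001, -0.002]
force: [-1.1, 0.3, 6.6]
finger_gap: 0.2
```

{"method": "drive_tool", "body": {
  "deltas": [0, 0, 0, 0, 0, 0, 0, 0, 0, 0, 0, 0, 0, 0, 0, 0, 0, 0, 0, 0, 0, 0, 0, 0],
  "hand": 5
}}

```text
t: 17.5
tcp_pos: [0.5704, -0.2498, 0.0797]
tool_rot: [0.906, 0.423, 0.001, -0.002]
force: [-0.8, -0.2, -0.8]
finger_gap: 0.583
```

{"method": "drive_tool", "body": {
  "deltas": [0, 0, -0.5, 0, 0, 0, -2, 0, 0, 0, -4, 0, 0, 0, -6, 0, 0, 0, -8, 0, 0, 0, -9.5, 0, 0, 0, -10, 0, 0, 0, -10, 0]
}}

```text
t: 18.3
tcp_pos: [0.571, -0.2506, 0.1814]
tool_rot: [0.906, 0.423, 0.001, -0.001]
force: [-0.0, -0.7, 0.5]
finger_gap: 0.587
```

```bash
python3 - <<'E'
from h import *
delta([0.526,0.0862,0.19],0)
S=shot('wrist','w14')
P=np.array([world(S,a,b) for b in range(60,330) for a in range(200,370)])
q=P[(P[:,2]>.117)&(P[:,2]<.128)&(np.hypot(P[:,0]-.5695,P[:,1]+.2493)<.025)]
print(len(q),q.mean(0),cv2.minAreaRect((q[:,:2]*1000).astype(np.float32)))
S=shot('side','s14'); 
E
```

```text
t 18.3 tcp [ 0.571  -0.2506  0.1814] yaw 50.11 tilt [ 0.0017  0.0028 -1.    ] F [-0.01 -0.68  0.47] T [ 0.028 -0.016 -0.045] gap 0.587
delta cm [ 22.96 -25.06  -0.77] turn 50.11
812 [ 0.57082468 -0.24983763  0.12178377] ((570.5130615234375, -250.3075714111328), (18.291629791259766, 18.218658447265625), 49.79537582397461)
```

View pics/w14.png

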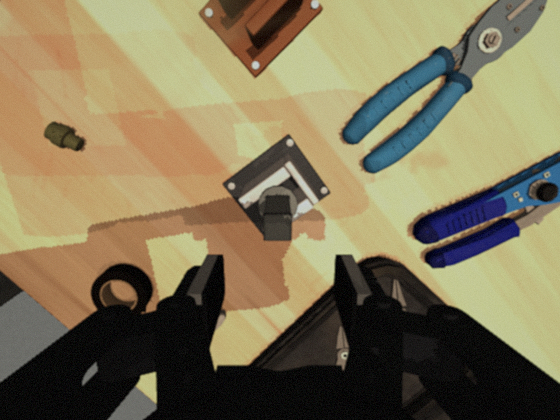

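View pics/s14.png

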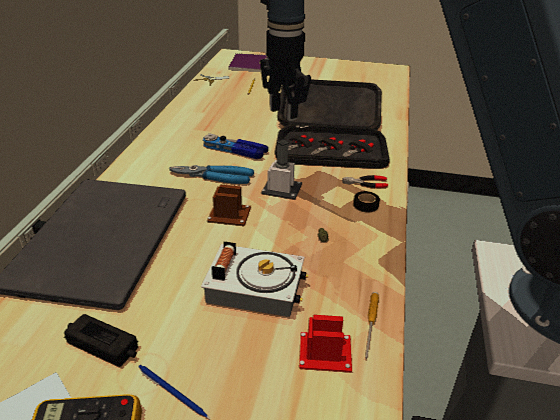

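```bash
python3 - <<'E'
from h import *
delta([0.435,0.0762,0.18],0)
E
```

```text
t 18.4 tcp [ 0.5701 -0.25    0.1795] yaw 50.1 tilt [-0.0014  0.0049 -1.    ] F [ 0.01 -0.27 -0.06] T [-0.029 -0.     0.004] gap 0.585
delta cm [ 16.36 -31.28   0.13] turn 50.1
```

{"method": "drive_tool", "body": {
  "deltas": [0.8, -1.5, 0, 4, 2.3, -4.5, 0, 10, 4.2, -8, 0, 17, 6.2, -11.8, 0, 24, 8.1, -15.5, 0, 31, 10.1, -19.3, 0, 38, 12, -23, 0, 45, 14, -26.8, 0, 50, 15.6, -29.8, 0, 50, 16.3, -31.2, 0, 50, 16.3, -31.2, 0, 50, 16.3, -31.2, 0, 50]
}}

```text
t: 19.6
tcp_pos: [0.4354, 0.075, 0.1809]
tool_rot: [1.0, 0.001, -0.001, -0.002]
force: [0.4, -0.3, -0.3]
finger_gap: 0.586
```

```bash
python3 - <<'E'
from h import *
delta([0.435,0.0762,0.18],0)
S=shot('wrist','w15'); polar('w15','p15')
print(proj(S,[.491,.071,.051]))
u,v=map(int,proj(S,[.51,.078,.051]))
im=S['frame'][v-50:v+50,u-66:u+66,::-1]
cv2.imwrite('pics/w15c.png',cv2.convertScaleAbs(cv2.resize(im,(792,600),interpolation=cv2.INTER_CUBIC),alpha=1.5))
E
```

```text
t 19.6 tcp [0.4354 0.075  0.1809] yaw 0.16 tilt [-0.0017  0.0045 -1.    ] F [ 0.41 -0.35 -0.27] T [-0.004 -0.035 -0.024] gap 0.586
delta cm [-0.04 -0.12  0.09] turn 0.16
ring centre [0.527  0.0852]
pointer deg 200.07217333272635 depth -114.88256008480629
(np.float64(284.38730845457445), np.float64(131.04399496421388))
```

View pics/p15.png

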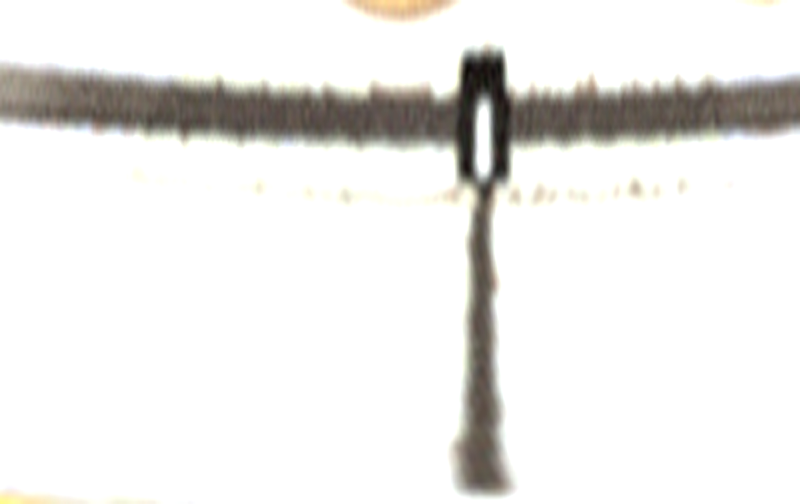

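View pics/w15c.png

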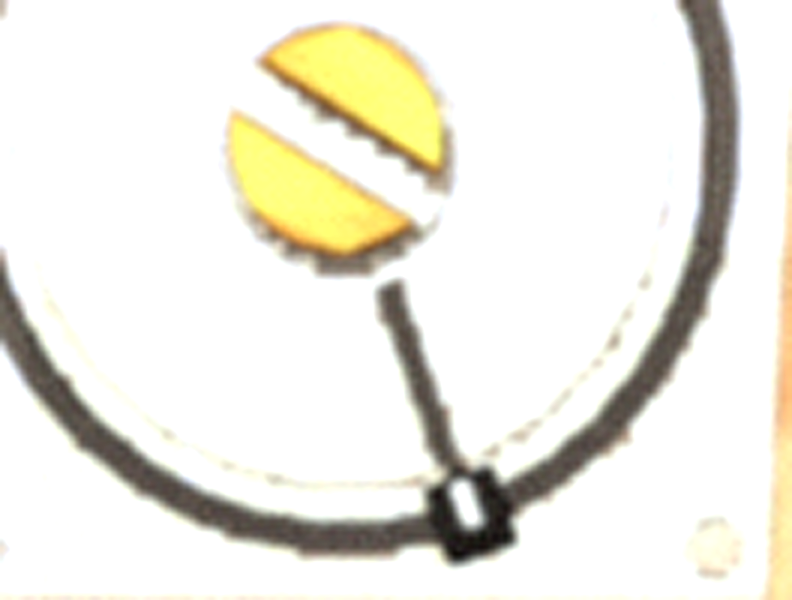

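The pointer is in line with the mark to within about 0.7°. The tool hangs in its rest, and the connector and tape sit at the same pixels as before. Handing in.

```bash
python3 -c "
from station import manip
print(manip.sign_off())"
```

```text
the job is handed in; nothing more can be done
None
```

I turned the spindle about 90° counter-clockwise with the tuning tool until the pointer lined up with the mark. I then hung the tool back in the grey fork rest and let go of it. The job was handed in at about 20 s of the 64 s allowed.

- **Pointer:** in a picture from nearly above the mark, taken after the tool was back, the pointer was within about 0.7° of it. An earlier view from the opposite side, with the blade just lifted out, agreed to within about 0.5°.
- **Tool:** it hangs upright and released. Its handle top is at 122 mm, as at the start, and within about 1.5 mm of its first position.
- **Forces:** the blade went 8 mm into the slot without meeting resistance. The readings taken while turning stayed at or below about 4 N. The highest reading in the job was about 7 N, when the tool was set down in the rest.
- **Other objects:** the connector and the tape are at the same pixels in the side view before and after. The brown and red look-alikes were not touched.
- **Disagreement:** my fits of the dial's centre differed by up to 3 mm between views. I therefore compared the pointer tip directly with the mark in each picture, not their absolute angles. No check failed.

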